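# Clear the tile clamp and hold its spring jaw open at the mark

### The job

The loop tool has been left lying on the tile clamp, in the way of its spring jaw: stand it in the clay beaker beside the clamp, handle down, and let go of it. Then pull the jaw back by its black grip until its dark steel pointer is over the red mark, and keep holding it open there so that a colleague can change the tile: finish while still holding the grip. Leave the beaker standing, the tile on the clamp, and the things standing around where they are.

Things in the scene. Friction and masses are not known exactly. Their poses are not given: they have to be found in the camera images.
- jig: tile clamp, fixed to the table: pale wooden board 240 x 110 mm, top 14 mm above the table, with a 16 mm high wooden fence near its +x end. Origin: centre of its underside on the table. Its x axis runs along the board, roughly away from the robot; the jaw slides along it. A white scale strip runs along the board's left (+y) edge.
- jaw: sliding jaw: dark wood block 40 (x) x 44 (y) x 20 mm with an upright round black grip on its middle, diameter 20 mm, top 59.5 mm above the board. Axes as the jig's; origin on the board's top, on the grip's axis. Slides only along the jig's x axis: a spring pulls it to its closed stop in +x with 4 N, rising to 12 N at 65 mm. Pull it in -x to open; travel 80 mm; it snaps back if released.
- grip (a point): point on the axis of the black grip, 42 mm above the board (56 mm above the table), 17.5 mm below the grip's top and 17.5 mm above the steel collar (diameter 28 mm) at its foot
- pointer (a point): tip of the dark steel pointer (4 mm wide) that stands out from the jaw's left side over the white scale strip; it moves with the jaw
- mark: red mark across the white strip, 10 mm wide along x, 18 mm along y. Origin at its middle, on the board's top; axes as the jig's. It lies 45 to 65 mm in -x of where the pointer stands when the jaw is closed (varies). The pointer is on the mark when it is within 5 mm of the mark's middle along x.
- loop_tool: clay loop tool lying across the board, loose, 160 mm long, 25 g: wooden handle 12 to 13 mm thick from y = -26 mm to y = +80 mm; a wire loop 27 mm wide from y = -26 to -80 mm (the wire has no contact: hold the handle). Its y axis runs lengthwise towards the handle's end; z is up as it lies. Origin on its underside, mid-length; centre of mass about 27 mm from there towards the handle's end.
- handle_end (a point): middle of the end of the loop tool's wooden handle (the end that belongs at the bottom of the beaker)
- tool_cup: plain brown clay beaker standing on the table, open at the top, loose, 0.4 kg, 78 mm high, 65 mm wide outside at the rim and 57 at the foot, about 48 mm clear inside, inner floor 7 mm up. Origin: centre of its underside. The tool stands in it leaning against the rim.
- clamped_tile: terracotta test tile with a red glaze patch, 34 x 52 x 8 mm, loose, lying on the board between jaw and fence; origin: centre of its underside. It stays there.
- next_tile: terracotta test tile with a blue glaze patch, 34 x 52 x 8 mm, lying on the table to the right of the clamp; bystander. Origin: centre of its underside.
- water_cup: small tan clay cup, 46 mm wide, 53 mm high, standing to the left of the clamp; bystander. Origin: centre of its underside.
- small_vase: small round-bellied clay vase, 53 mm wide, 67 mm high, standing behind the clamp; bystander. Origin: centre of its underside.

How it is judged:
By the outcome, as a careful person would: the job done as asked, in the order asked, and still so for the second after the job is handed in, while the arm keeps its last pose, push and grip.
It also fails if it takes over 58 s, if anything falls off the work surface, if the arm or the gripper's body presses on something with over 40 N, if the wrist force passes 120 N, or if a joint passes its speed limit or range.

### The arm

A 6-joint arm with a two-finger parallel gripper is mounted at the origin on a cart in front of the work surface, level with it; the furniture and walls round the work are solid. World frame = base frame: x ahead of the robot, y to its left, z up, the work surface at z = 0. Lengths are in m, angles in rad, forces in N, time in s.
With the tool pointing down it reaches from about 0.375 to 0.925 m from the base axis. Payload 5.7 kg.
Tool frame: the origin (TCP) lies midway between the tips of the shut fingers; the grasp point (between the pads) lies 19 mm behind it; z points along the fingers, y is the line along which they close (so a half turn about z gives the same grasp; the last joint's range is limited). The gripper opens to 85 mm and grips with 20 to 120 N. Pads are 22 mm wide; open, the fingers measure 114 mm over their backs; the gripper's body (76 mm by 85 mm) begins 54 mm behind the grasp point. The pads swing forward as they close: fully open they stand 13 mm farther back than shut.
Start: joints at [1.177, 0.359, 1.51, -0, 1.272, -0.115], TCP at [0.165, 0.577, 0.231] pointing down, gripper open.
Joint ranges: [-2.97, 2.97], [-1.01, 2.36], [0.21, 2.38], [-0.96, 4.11], [0.2, 2.71], [-2.98, 2.98]. Speed limits (rad/s): [2.39, 2.39, 3.14, 3.14, 3.14, 3.14].

### API

Orientations are given as a unit quaternion [x, y, z, w].
In Python, from rig import r gives the robot as it stands.
- The arm moves only by the shell command python3 inch.py 'ROWS' [FORCE]. ROWS is rows parted by semicolons, their numbers by spaces, 1 to 20 of them, each of 7 numbers: the opening from 0.0 (shut) to 1.0 (fully open), then dx, dy, dz in m, then a rotation vector rx, ry, rz in rad; each row is the pose to reach, as a shift and turn from the pose commanded when the command began, along the tool's axes at that moment; what a row does not reach only later rows make up. A row lasts 1/12 s, in which the tool goes at most 0.0417 m and 0.125 rad, less where a joint would pass 70% of its speed; a pose out of reach is approached as far as the arm can. The fingers move at their own pace and stop on an object; FORCE is the grip in N (left out, the last holds). Time passes only in rows, so rows that do not move let the fingers close. It prints the time, the measured TCP pose, the force, the opening and the grip force at its end.
- r.sense(): the state, without advancing time (a new reading comes with each control period).
- r.snapshot(name): name is "scene" or "top" or "wrist"; returns (picture, depth): 420x560x3 uint8, red, green, blue; 420x560 float32, m along the optical axis (not along the pixel's ray), 0 where there is no reading.
- r.camera_model(name): a dict with "fx", "fy", "cx", "cy" (pixels), "origin" and "orientation" of the camera in the world. Camera axes: x right, y up, looking along -z (the intrinsics and any distortion apply to the point x, -y, -z); pixel columns grow to the right and rows downward; lengths in m; the calibration is good to about 2 mm. A picture is of the moment at which its call begins: read the wrist's pose just before it. camera_model takes no time and is no camera call; for the wrist camera it gives the pose at the moment of the call.
- r.finish_job(): hands the job in; it is judged then, once.
The state is a dict: "t": time; "joint_pos": joint angles; "dq": joint speeds; "joint_efforts": joint torques, N m; "position": TCP position; "orientation": TCP orientation; "ft_force": force on the tool from outside, world axes, zero at the start; "torque": the same for the moment, N m; "grip_width": opening from 0.0 (shut) to 1.0 (fully open); "gripper_force": force on a finger pad.
Only numpy, scipy, OpenCV 4.12 (cv2) and the standard library are available. Lean on these libraries where they do the work, as an engineer would, in place of code of your own. Each camera call takes 0.05 s, during which the arm holds its last target. There are 200 camera calls.

## Working session

There is one attempt and no reset: what is moved stays moved. The work goes in short steps, Python scripts to look and compute and a shell command to move; the robot and the scene stay as the last step left them, time stands still between calls to the robot, and variables do not carry over. Pictures are saved under pics/ and viewed, at most 10 in all, crops included, and the job is handed in when it is done.

```bash
ls; mkdir -p pics; cat > h.py <<'E'
from rig import r
import numpy as np, cv2
from scipy.spatial.transform import Rotation as R
def snap(n,f=None):
    m=r.camera_model(n); p,d=r.snapshot(n)
    if f: cv2.imwrite('pics/'+f,p[:,:,::-1])
    return m,p,d
def ray(m,u,v):
    q=np.array([(u-m['cx'])/m['fx'],-(v-m['cy'])/m['fy'],-1.0])
    return np.array(m['origin']),R.from_quat(m['orientation']).apply(q)
def pt(m,d,u,v):
    o,q=ray(m,u,v); return o+q*d[int(v),int(u)]
def atz(m,u,v,z):
    o,q=ray(m,u,v); return o+q*(z-o[2])/q[2]
def cloud(m,d):
    v,u=np.mgrid[:d.shape[0],:d.shape[1]]
    q=np.stack([(u-m['cx'])/m['fx'],-(v-m['cy'])/m['fy'],-np.ones(u.shape)],-1)
    P=R.from_quat(m['orientation']).apply((q*d[...,None]).reshape(-1,3))+np.array(m['origin'])
    return P.reshape(d.shape+(3,))
E
python3 - <<'E'
from h import *
print(r.sense())
for n in('scene','top'):
    m,p,d=snap(n,n+'1.png'); print(m); np.savez(''+n+'1.npz',p=p,d=d)
E
```

```text
inch.py
pics
rig.py
{'t': 0.0, 'joint_pos': array([ 1.17688447e+00,  3.59490345e-01,  1.51141336e+00,  3.00254471e-05,
        1.27248611e+00, -1.15083314e-01]), 'dq': array([-8.36630178e-04, -1.55578488e-03,  6.61531706e-04, -2.17152847e-04,
       -8.06971573e-05, -1.45110028e-03]), 'joint_efforts': array([ 1.11893954e-03, -5.27613652e+01, -2.78624994e+01, -2.05117067e-04,
        1.30103805e-02,  5.21345569e-06]), 'position': array([0.16486998, 0.57621675, 0.23046956]), 'orientation': array([ 1.38967418e-01,  9.90296546e-01, -8.66026412e-04, -2.40109791e-04]), 'ft_force': array([ 0.65223789, -0.04426738, -0.20059462]), 'torque': array([-0.01422572, -0.00820666, -0.02154452]), 'gripper_force': 0.0, 'grip_width': 1.0013070426826356}
{'fx': 475.59360233256206, 'fy': 475.59360233256206, 'cx': 284.1092936536829, 'cy': 200.80203972463892, 'origin': array([0.31919997, 0.41412514, 0.80909401]), 'orientation': array([-0.08918536,  0.30751628,  0.91473201, -0.24646512])}
{'fx': 497.78110724472793, 'fy': 497.78110724472793, 'cx': 284.8581632810684, 'cy': 204.23376766040928, 'origin': array([ 0.4558567 , -0.09146186,  1.00388568]), 'orientation': array([-0.06753928,  0.06248488,  0.70880995, -0.69937296])}
```

View pics/scene1.png

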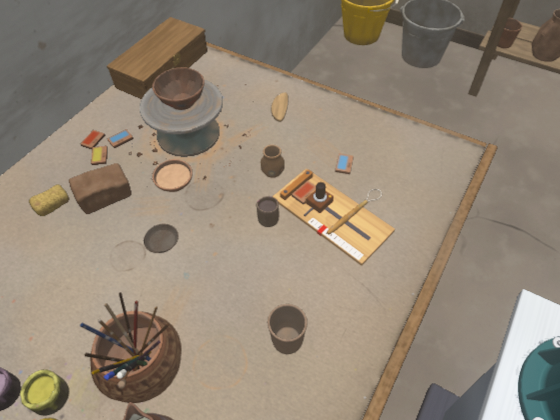

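View pics/top1.png

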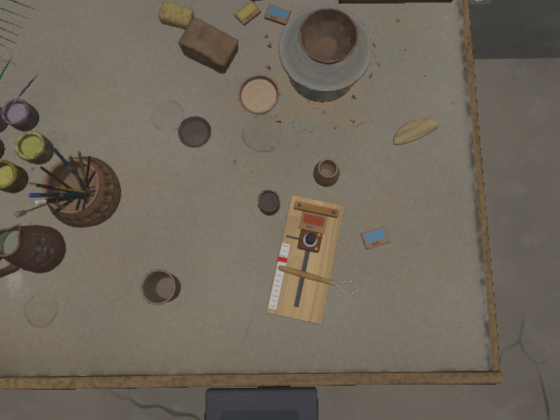

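Scene view: the clamp is centred near (333,215), the beaker at (287,328), the small cup at (267,210) and the vase at (272,160). Top view: beaker (160,288), tool handle from (282,268) to (335,282) with its loop at (347,288), grip (311,240), red mark (282,260).

```bash
python3 - <<'E'
from h import *
z=np.load('top1.npz'); p,d=z['p'],z['d']
c=cv2.resize(p[190:330,260:365],None,fx=4.2,fy=4.2,interpolation=cv2.INTER_CUBIC)
z2=np.load('scene1.npz'); c2=cv2.resize(z2['p'][165:265,255:400],None,fx=4.2,fy=4.2,interpolation=cv2.INTER_CUBIC)
c2=cv2.copyMakeBorder(c2,0,max(0,c.shape[0]-c2.shape[0]),0,0,cv2.BORDER_CONSTANT)[:588,:] 
out=np.hstack([c,c2])
out=cv2.resize(out,None,fx=.76,fy=.76,interpolation=cv2.INTER_AREA)
print(out.shape); cv2.imwrite('pics/crop1.png',out[:,:,::-1])
for n,pts in (('top',dict(tend=(282,268),tmid=(305,274),tj=(332,281),loop=(347,288),mark=(282,260),grip=(311,239),board1=(292,310),board2=(320,290),cupin=(160,290))),('scene',dict(tmid=(349,215),tj=(365,202),tend=(333,229),grip=(320,186),mark=(322,230),board=(370,240)))):
    m=r.camera_model(n); q=np.load(n+'1.npz')['d']
    for k,(u,v) in pts.items(): print(n,k,pt(m,q,u,v).round(4))
# beaker rim/foot from both cams
for n,b in(('top',(130,260,195,320)),('scene',(260,295,315,360))):
    m=r.camera_model(n); P=cloud(m,np.load(n+'1.npz')['d'])[b[1]:b[3],b[0]:b[2]].reshape(-1,3)
    s=P[(P[:,2]>.072)&(P[:,2]<.09)]; (cx,cy),rad=cv2.minEnclosingCircle(s[:,:2].astype(np.float32))
    print(n,'rim',cx,cy,rad,np.percentile(P[:,2],[50,99]),np.median(s[:,2]),len(s), P[P[:,2]>.02].min(0),P[P[:,2]>.02].max(0))
E
```

```text
(447, 798, 3)
top tend [ 0.5117 -0.0784  0.0233]
top tmid [ 0.4994 -0.1231  0.0236]
top tj [ 0.4854 -0.1758  0.0191]
top loop [ 4.718e-01 -2.068e-01 -1.000e-04]
top mark [ 0.528  -0.0784  0.014 ]
top grip [ 0.5625 -0.1342  0.0705]
top board1 [ 0.4307 -0.0968  0.0126]
top board2 [ 0.4684 -0.1522  0.0141]
top cupin [0.4725 0.1636 0.0073]
scene tmid [ 0.4974 -0.1315  0.0253]
scene tj [ 0.483  -0.177   0.0263]
scene tend [ 0.5104 -0.0858  0.0238]
scene grip [ 0.5665 -0.1316  0.0758]
scene mark [ 0.5305 -0.0781  0.0153]
scene board [ 0.4378 -0.1054  0.0136]
top rim 0.47716352343559265 0.1507832556962967 0.032677553594112396 [0.00030539 0.07929746] 0.0769146840206184 264 [ 0.44606932 -0.09146186  0.02006709] [0.50973981 0.18164413 1.00388568]
scene rim 0.48029279708862305 0.14746741950511932 0.03317060321569443 [0.0019609  0.08002736] 0.07753547702851527 373 [0.31919997 0.11511339 0.02005188] [0.51268142 0.41412514 0.80909401]
```

View pics/crop1.png

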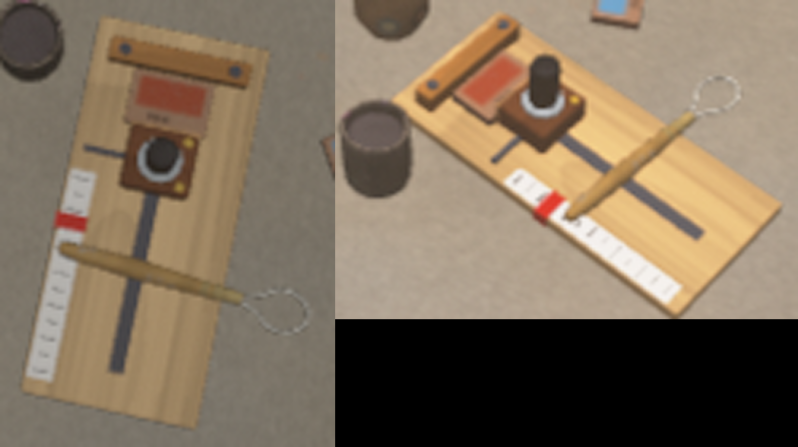

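The crops show the handle from (62,245) to (240,298), mark (70,222), pointer tip (85,148), grip (162,155). The beaker axis is about (0.479,0.149) with its rim at 77–78 mm, and the handle top is at 24–27 mm; both match the text. Next I move to a hover above the tool.

```bash
cat >> h.py <<'E'
def plan(pos,yaxis,zaxis=(0,0,-1)):
    s=r.sense(); R0=R.from_quat(s['orientation'])
    z=np.array(zaxis,float); z/=np.linalg.norm(z); y=np.array(yaxis,float); y-=z*(y@z); y/=np.linalg.norm(y)
    R1=R.from_matrix(np.stack([np.cross(y,z),y,z],1))
    d=R0.inv().apply(np.array(pos)-s['position']); w=(R0.inv()*R1).as_rotvec()
    print('pos',s['position'].round(4),'q',s['joint_pos'].round(3),'\nd',d.round(4),np.linalg.norm(d).round(3),'w',w.round(4),np.linalg.norm(w).round(3))
E
python3 -c "
from h import *
plan((.45,-.15,.25),(.965,-.26,0))"
```

```text
pos [0.1649 0.5763 0.2305] q [ 1.177  0.359  1.511  0.     1.273 -0.115] 
d [-0.474  -0.6198 -0.0185] 0.78 w [-1.4000e-03  1.1000e-03  1.5552e+00] 1.555
```

```bash
python3 inch.py '1 -.31 -.29 -.018 0 0 .8;1 -.31 -.29 -.018 0 0 .8;1 -.31 -.29 -.018 0 0 .8;1 -.31 -.29 -.018 0 0 .8;1 -.31 -.29 -.018 0 0 .8;1 -.31 -.29 -.018 0 0 .8;1 -.31 -.29 -.018 0 0 .8;1 -.31 -.29 -.018 0 0 .8;1 -.31 -.29 -.018 0 0 .8;1 -.31 -.29 -.018 0 0 .8;.4 -.474 -.62 -.018 0 0 1.555;.4 -.474 -.62 -.018 0 0 1.555;.4 -.474 -.62 -.018 0 0 1.555;.4 -.474 -.62 -.018 0 0 1.555;.4 -.474 -.62 -.018 0 0 1.555;.4 -.474 -.62 -.018 0 0 1.555;.4 -.474 -.62 -.018 0 0 1.555;.4 -.474 -.62 -.018 0 0 1.555;.4 -.474 -.62 -.018 0 0 1.555;.4 -.474 -.62 -.018 0 0 1.555' 40
python3 inch.py '.4 0 0 0 0 0 0;.4 0 0 0 0 0 0;.4 0 0 0 0 0 0'
python3 - <<'E'
from h import *
plan((.487,-.167,.1),(.965,-.26,0))
m,p,d=snap('wrist','wrist1.png'); np.savez('wrist1.npz',p=p,d=d,**{k:m[k] for k in m}); print(m)
E
```

```text
t: 1.77
position: [0.4522, -0.1569, 0.2495]
orientation: [0.795, 0.606, -0.0, 0.003]
ft_force: [0.3, 0.9, 0.9]
grip_width: 0.398
gripper_force: 0.0
t: 2.02
position: [0.4495, -0.1483, 0.2489]
orientation: [0.793, 0.609, -0.0, -0.001]
ft_force: [0.0, -1.1, 0.3]
grip_width: 0.397
gripper_force: 0.0
pos [ 0.4495 -0.1483  0.2489] q [-0.465  0.158  1.747  0.     1.238 -0.203] 
d [-0.0084  0.0413  0.1489] 0.155 w [-0.0015 -0.0006  0.001 ] 0.002
{'fx': 330.8486129187695, 'fy': 330.8486129187695, 'cx': 278.54619595516965, 'cy': 210.5177665188376, 'origin': array([ 0.47068244, -0.07136625,  0.39232634]), 'orientation': array([-0.15492053,  0.02063726, -0.12934942,  0.97920501])}
```

View pics/wrist1.png

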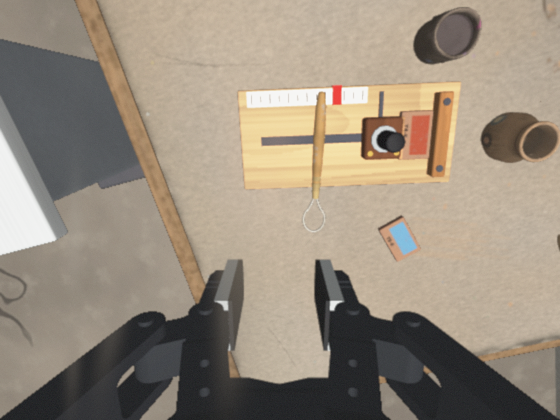

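Wrist view: handle from end (322,94) to loop joint (316,199), mark (337,95), pointer tip (381,93), grip top (395,142), board corners (239,92), (460,83), (450,183), (244,189).

```bash
python3 - <<'E'
from h import *
def tri(a,b):
    (o1,d1),(o2,d2)=a,b; d1=d1/np.linalg.norm(d1); d2=d2/np.linalg.norm(d2)
    A=sum(np.eye(3)-np.outer(d,d) for d in(d1,d2)); B=sum((np.eye(3)-np.outer(d,d))@o for o,d in((o1,d1),(o2,d2)))
    return np.linalg.solve(A,B)
mw=np.load('wrist1.npz'); d=mw['d'];p=mw['p']; mt=r.camera_model('top'); ms=r.camera_model('scene')
P=cloud(mw,d)
for k,u,v in(('end',322,96),('joint',317,196),('mid',319,150),('mark',337,95),('ptr',381,94),('griptop',396,142),('board',300,170)): print(k,P[v,u].round(4))
for k,a,b in (('end',(322,94),(280.5,267.5)),('joint',(316.5,199),(335,282.5)),('mark',(337,95),(282,259.5)),('grip',(395,142),(311.5,238.5))): print('tri',k,tri(ray(mw,*a),ray(mt,*b)).round(4))
# handle segmentation from wrist: 19..30 mm high in the region
for n,m,D,b in(('wrist',mw,d,(300,85,335,205)),('top',mt,np.load('top1.npz')['d'],(275,260,342,292)),('scene',ms,np.load('scene1.npz')['d'],(325,195,375,235))):
    Q=cloud(m,D)[b[1]:b[3],b[0]:b[2]].reshape(-1,3); Q=Q[(Q[:,2]>.020)&(Q[:,2]<.03)]
    c=Q.mean(0); w=np.linalg.svd(Q[:,:2]-c[:2])[2][0]; w*=np.sign(w[1]); s=(Q[:,:2]-c[:2])@w
    print(n,len(Q),c.round(4),w.round(4),'end',(c[:2]+w*s.max()).round(4),'joint',(c[:2]+w*s.min()).round(4),'zmax',np.percentile(Q[:,2],95).round(4))
# jig corners at z=.014 & red mark centroid
C=[atz(mw,*q,.014) for q in((239,92),(460,83),(450.5,182),(244,189))]; print(np.round(C,4)); C=np.array(C)
print('yaw',[np.arctan2(*(v[1::-1])) for v in (C[1]-C[0],C[2]-C[3])], 'centre',C.mean(0), 'len',np.linalg.norm(C[1]-C[0]),np.linalg.norm(C[3]-C[0]))
for n,m,I,b in(('wrist',mw,p,(330,80,345,110)),('top',mt,np.load('top1.npz')['p'],(272,252,292,268)),('scene',ms,np.load('scene1.npz')['p'],(312,222,332,240))):
    h=I[b[1]:b[3],b[0]:b[2]].astype(int); k=(h[...,0]>120)&(h[...,1]<70)
    v,u=np.nonzero(k); print(n,'red',len(u),atz(m,u.mean()+b[0],v.mean()+b[1],.014).round(4))
E
```

```text
end [ 0.5164 -0.0763  0.0256]
joint [ 0.4869 -0.1813  0.0241]
mid [ 0.5006 -0.1298  0.0283]
mark [ 0.5332 -0.0796  0.0167]
ptr [ 0.5777 -0.0906  0.0209]
griptop [ 0.569  -0.1341  0.0741]
board [ 0.4754 -0.1487  0.0142]
tri end [ 0.5101 -0.0751  0.0756]
tri joint [ 0.4833 -0.1794  0.0413]
tri mark [ 0.5254 -0.0788  0.063 ]
tri grip [ 0.5628 -0.1328  0.0872]
wrist 1081 [ 0.501  -0.1245  0.0256] [0.2851 0.9585] end [ 0.5169 -0.0712] joint [ 0.4814 -0.1905] zmax 0.0279
top 331 [ 0.497  -0.1248  0.024 ] [0.2881 0.9576] end [ 0.5135 -0.0698] joint [ 0.4759 -0.195 ] zmax 0.0281
scene 293 [ 0.5023 -0.1289  0.0248] [0.293  0.9561] end [ 0.5191 -0.0742] joint [ 0.481  -0.1985] zmax 0.0281
[[ 0.4324 -0.0493  0.014 ]
 [ 0.6631 -0.1019  0.014 ]
 [ 0.6419 -0.2083  0.014 ]
 [ 0.4063 -0.1536  0.014 ]]
yaw [np.float64(-0.2244543354055275), np.float64(-0.22779163206874314)] centre [ 0.53592758 -0.12827456  0.014     ] len 0.23662546859760597 0.10758534897583494
wrist red 58 [ 0.5336 -0.0792  0.014 ]
top red 35 [ 0.5299 -0.0785  0.014 ]
scene red 28 [ 0.533  -0.0782  0.014 ]
```

```bash
python3 -c "
from h import *
plan((.4903,-.1636,.09),(.958,-.287,0))"
```

```text
pos [ 0.4496 -0.1481  0.2491] q [-0.465  0.158  1.747  0.     1.238 -0.203] 
d [-0.0045  0.0435  0.159 ] 0.165 w [-0.0011 -0.0005  0.0296] 0.03
```

```bash
python3 inch.py '.4 -.0045 .0435 .06 0 0 .03;.4 -.0045 .0435 .11 0 0 .03;.4 -.0045 .0435 .159 0 0 .03;.4 -.0045 .0435 .159 0 0 .03;.4 -.0045 .0435 .159 0 0 .03;.4 -.0045 .0435 .159 0 0 .03;.4 -.0045 .0435 .159 0 0 .03;.4 -.0045 .0435 .159 0 0 .03'
python3 - <<'E'
from h import *
plan((.4903,-.1636,.016),(.958,-.287,0))
m,p,d=snap('wrist','wrist2.png'); np.savez('wrist2.npz',p=p,d=d,**{k:m[k] for k in m}); print(m['origin'])
E
```

```text
t: 2.73
position: [0.4927, -0.1656, 0.093]
orientation: [0.802, 0.597, 0.001, 0.002]
ft_force: [-0.2, 0.1, 0.7]
grip_width: 0.402
gripper_force: 0.0
pos [ 0.4927 -0.1656  0.093 ] q [-0.457  0.416  1.835 -0.     0.887 -0.165] 
d [ 0.0013 -0.0032  0.077 ] 0.077 w [ 0.0043  0.0008 -0.0011] 0.004
[ 0.51542229 -0.08887202  0.23628239]
```

View pics/wrist2.png

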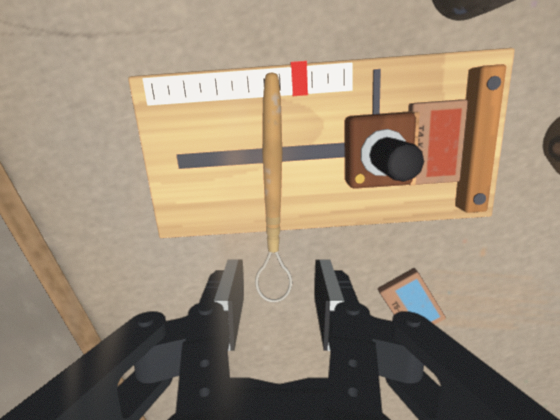

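Second wrist view: handle from end (271,73) to joint (274,250), mark middle (300,78), pointer tip (377,69), grip top (403,160). The handle runs nearly along the finger midline.

```bash
python3 - <<'E'
from h import *
a,b=np.load('wrist1.npz'),np.load('wrist2.npz')
def tri(x,y):
    A=0;B=0
    for o,d in(x,y):
        d=d/np.linalg.norm(d); M=np.eye(3)-np.outer(d,d); A=A+M; B=B+M@o
    return np.linalg.solve(A,B)
for k,u,v in(('end',(322,92.5),(271,73)),('joint',(316.5,199),(273.5,250)),('mark',(337,95),(300,78)),('ptr',(381,92.5),(377,69))): print(k,'tri',tri(ray(a,*u),ray(b,*v)).round(4),'flat .0205/.014',atz(b,*v,.0205).round(4),atz(b,*v,.014).round(4))
D=b['d'];Q=cloud(b,D)[70:250,255:290].reshape(-1,3); Q=Q[(Q[:,2]>.019)&(Q[:,2]<.032)]
c=Q.mean(0); w=np.linalg.svd(Q[:,:2]-c[:2])[2][0]; w*=np.sign(w[1]); s=(Q[:,:2]-c[:2])@w
print(c,w,'end',c[:2]+w*s.max(),'min',c[:2]+w*s.min(),np.percentile(Q[:,2],95))
G=cloud(b,D)[130:190,370:430].reshape(-1,3); G=G[G[:,2]>.069]; (x,y),rad=cv2.minEnclosingCircle(G[:,:2].astype(np.float32)); print('grip',x,y,rad,np.median(G[:,2]))
g=cloud(b,D)[200:225,200:240].reshape(-1,3)[:,2]; print('board z',np.median(g))
C=np.array([atz(b,*q,.014) for q in((131,76),(514,48),(493,216),(160,237))]); print(C.round(4),[np.arctan2(*(v[1::-1])) for v in (C[1]-C[0],C[2]-C[3])],C.mean(0))
e=c[:2]+w*s.max(); g=e-w*.093; print(g)
plan((g[0],g[1],.016),(w[1],-w[0],0))
E
```

```text
end tri [ 0.5168 -0.0726  0.0297] flat .0205/.014 [ 0.5171 -0.0716  0.0205] [ 0.5171 -0.0711  0.014 ]
joint tri [ 0.485  -0.1844  0.0218] flat .0205/.014 [ 0.4842 -0.1839  0.0205] [ 0.4833 -0.1868  0.014 ]
mark tri [ 0.5332 -0.0794  0.0177] flat .0205/.014 [ 0.5331 -0.0794  0.0205] [ 0.5336 -0.0791  0.014 ]
ptr tri [ 0.571  -0.088   0.0464] flat .0205/.014 [ 0.5789 -0.0879  0.0205] [ 0.5808 -0.0879  0.014 ]
[ 0.50254391 -0.12087689  0.02561103] [0.28545184 0.95839306] end [ 0.51734344 -0.07118806] min [ 0.48421221 -0.18242484] 0.027792015915335422
grip 0.5462417602539062 -0.1134108304977417 0.03949536755681038 0.07398840617270944
board z 0.014699358735101281
[[ 0.4332 -0.0476  0.014 ]
 [ 0.6635 -0.1004  0.014 ]
 [ 0.6408 -0.207   0.014 ]
 [ 0.4077 -0.153   0.014 ]] [np.float64(-0.22499312372624775), np.float64(-0.22728220496494345)] [ 0.53629769 -0.1269915   0.014     ]
[ 0.49079642 -0.16031861]
pos [ 0.4928 -0.1658  0.0932] q [-0.457  0.415  1.835 -0.     0.886 -0.165] 
d [ 0.0048 -0.0039  0.0771] 0.077 w [ 0.005   0.0009 -0.003 ] 0.006
```

```bash
python3 inch.py '.4 .003 -.001 .03 0 0 0;.4 .003 -.001 .055 0 0 0;.4 .003 -.001 .055 0 0 0;.4 .003 -.001 .055 0 0 0;.4 .003 -.001 .055 0 0 0;.4 .003 -.001 .055 0 0 0'
python3 -c "
from h import *
plan((.4908,-.1603,.016),(.958,-.286,0))"
```

```text
t: 3.28
position: [0.4924, -0.163, 0.0373]
orientation: [0.803, 0.596, 0.001, 0.002]
ft_force: [0.3, -0.2, 0.1]
grip_width: 0.398
gripper_force: 0.0
pos [ 0.4924 -0.163   0.0373] q [-0.453  0.504  1.877 -0.     0.757 -0.16 ] 
d [ 0.0021 -0.0024  0.0213] 0.022 w [ 0.0036  0.0007 -0.0029] 0.005
```

```bash
python3 inch.py '.4 .002 -.002 .01 0 0 0;.4 .002 -.002 .016 0 0 0;.4 .002 -.002 .019 0 0 0;.4 .002 -.002 .021 0 0 0;.4 .002 -.002 .021 0 0 0;.4 .002 -.002 .021 0 0 0'
```

```text
t: 3.78
position: [0.4898, -0.1599, 0.0145]
orientation: [0.803, 0.596, 0.0, 0.0]
ft_force: [-0.2, -0.6, 0.6]
grip_width: 0.396
gripper_force: 0.0
```

```bash
python3 inch.py '.0 0 0 -.001 0 0 0;0 0 0 -.001 0 0 0;0 0 0 -.001 0 0 0;0 0 0 -.001 0 0 0;0 0 0 -.001 0 0 0;0 0 0 -.001 0 0 0;0 0 0 -.001 0 0 0;0 0 0 -.001 0 0 0' 50
```

```text
t: 4.45
position: [0.4899, -0.1599, 0.0158]
orientation: [0.803, 0.596, 0.0, 0.0]
ft_force: [-0.5, 0.3, 4.9]
grip_width: 0.133
gripper_force: 50.0
```

```bash
python3 inch.py '0 0 0 -.02 0 0 0;0 0 0 -.06 0 0 0;0 0 0 -.1 0 0 0;0 0 0 -.15 0 0 0;0 0 0 -.2 0 0 0;0 0 0 -.24 0 0 0;0 0 0 -.24 0 -.3 0;0 0 0 -.24 0 -.3 0;0 0 0 -.24 0 -.3 0;0 0 0 -.24 0 -.3 0'
python3 -c "
from h import *
print(r.sense()['joint_pos'].round(3)); snap('scene','scene2.png')
import cv2;c=cv2.imread('pics/scene2.png')[100:300,200:500];cv2.imwrite('pics/s2c.png',cv2.resize(c,None,fx=2.5,fy=2.5))"
```

```text
t: 5.28
position: [0.4898, -0.1577, 0.2552]
orientation: [0.793, 0.591, -0.12, 0.09]
ft_force: [-0.6, 1.5, -0.5]
grip_width: 0.131
gripper_force: 49.2
[-0.231  0.243  1.663 -0.316  1.269  0.158]
```

View pics/s2c.png

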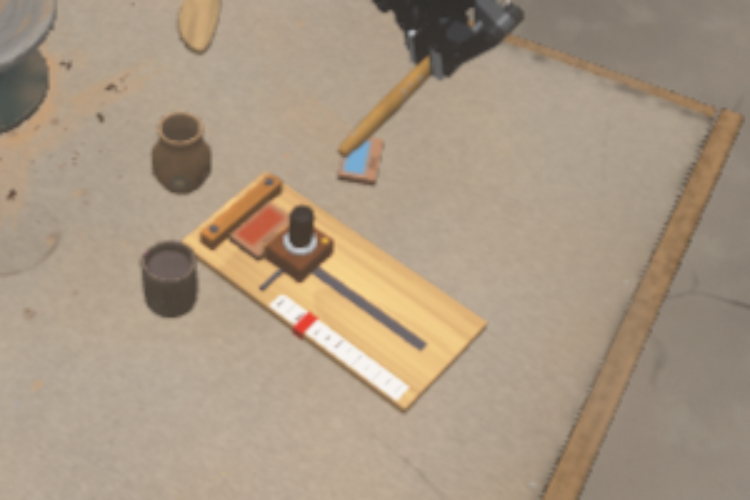

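The handle is held and hangs from the gripper, end near (345,150), and the jaw, tile and cups have not moved. q4 can only turn far the positive way, so I fit a small kinematic model to find a reachable placing pose.

```bash
cat > ik.py <<'E'
from h import *
from scipy.optimize import least_squares
Q=np.array([[1.17688,.35949,1.51141,0,1.27249,-.11508],[-.465,.158,1.747,0,1.238,-.203],[-.457,.416,1.835,0,.887,-.165],[-.453,.504,1.877,0,.757,-.16],[-.231,.243,1.663,-.316,1.269,.158]])
X=np.array([[.16487,.57622,.23047],[.4495,-.1483,.2489],[.4927,-.1656,.093],[.4924,-.163,.0373],[.4898,-.1577,.2552]])
E=lambda s,a:R.from_euler(s,a)
def ori(q): return E('z',q[0])*E('y',q[1]+q[2])*E('z',q[3])*E('y',q[4])*E('z',q[5])*E('z',np.pi/2)
def pos(q,k):
    a,b,d,L1,e,L2,t=k
    w=E('y',q[1]).apply([0,0,L1])+E('y',q[1]+q[2]).apply([e,0,L2])
    return E('z',q[0]).apply(np.array([a,b,d])+w)+ori(q).apply([0,0,t])
k0=np.array([0,.069,.4,.4,0,.4,.2])
k=least_squares(lambda k:np.r_[np.concatenate([pos(q,k)-x for q,x in zip(Q,X)])*1e3,(k-k0)*.3],k0).x
lo=np.array([-2.97,-1.01,.21,-.96,.2,-2.98]);hi=np.array([2.97,2.36,2.38,4.11,2.71,2.98])
def ik(p,Rt,q0):
    f=lambda q:np.r_[(pos(q,k)-p)*10,(Rt.inv()*ori(q)).as_rotvec()]
    return least_squares(f,np.clip(q0,lo+.02,hi-.02),bounds=(lo,hi))
E
python3 - <<'E'
from ik import *
print(k.round(3),[ (1e3*(pos(q,k)-x)).round(1) for q,x in zip(Q,X)])
s=r.sense(); print('ori err',(R.from_quat(s['orientation']).inv()*ori(s['joint_pos'])).as_rotvec().round(3))
cup=np.array([.480,.148])
for phi in (18,28,40):
  for psi in range(-180,180,20):
    f,y=np.radians([phi,psi]); u=np.array([np.cos(y),np.sin(y),0]); zz=np.array([0,0,1.])
    g=np.cos(f)*u-np.sin(f)*zz; h=-np.sin(f)*u-np.cos(f)*zz
    Rt=R.from_matrix(np.stack([h,np.cross(g,h),g],1))
    end=np.r_[cup,.012]-.012*u; p=end-.093*h+.0047*g
    b=min((ik(p,Rt,q0) for q0 in([.3,.3,1.7,1.5,1.3,0],[.3,.3,1.7,3,1.3,1.5],[.3,.3,1.7,0,1,-1.5])),key=lambda o:o.cost)
    if b.cost<1e-5: print(phi,psi,p.round(3),b.x.round(2))
E
```

```text
[-0.     0.069  0.265  0.612  0.112  0.433  0.372] [array([-0., -0., -0.]), array([ 0. , -0.1,  0.2]), array([-0.2,  0.2, -0.2]), array([ 0.2, -0.1,  0.1]), array([ 0. , -0. , -0.1])]
ori err [ 0. -0. -0.]
18 -180 [0.459 0.148 0.099] [0.1  1.07 1.12 0.11 2.2  1.67]
18 -160 [0.46  0.141 0.099] [ 0.24  1.08  1.1  -0.13  2.21  1.45]
18 -140 [0.464 0.134 0.099] [ 0.37  1.06  1.15 -0.37  2.14  1.26]
18 -120 [0.469 0.13  0.099] [ 0.5   1.02  1.26 -0.57  2.    1.13]
18 -100 [0.476 0.127 0.099] [ 0.63  0.97  1.43 -0.75  1.81  1.07]
18 -80 [0.484 0.127 0.099] [ 0.74  0.92  1.64 -0.94  1.59  1.08]
18 60 [0.491 0.166 0.099] [-0.62  0.92  2.31  1.5   1.25  1.48]
18 80 [0.484 0.169 0.099] [-0.55  0.87  2.05  1.14  1.35  1.79]
18 100 [0.476 0.169 0.099] [-0.44  0.88  1.8   0.89  1.54  1.94]
18 120 [0.469 0.166 0.099] [-0.32  0.93  1.58  0.7   1.74  1.98]
18 140 [0.464 0.162 0.099] [-0.18  0.99  1.38  0.53  1.94  1.95]
18 160 [0.46  0.155 0.099] [-0.04  1.04  1.22  0.34  2.1   1.84]
28 -180 [0.444 0.148 0.092] [0.1  0.96 1.25 0.1  2.01 1.66]
28 -160 [0.446 0.136 0.092] [ 0.23  0.97  1.22 -0.12  2.0
[... 736 characters left out ...]
.13  0.08 ] [ 0.22  0.84  1.38 -0.1   1.78  1.47]
40 -140 [0.441 0.115 0.08 ] [ 0.33  0.83  1.42 -0.28  1.73  1.28]
40 -120 [0.454 0.104 0.08 ] [ 0.43  0.8   1.5  -0.46  1.61  1.12]
40 -100 [0.471 0.097 0.08 ] [ 0.52  0.76  1.62 -0.63  1.45  1.  ]
40 -80 [0.489 0.097 0.08 ] [ 0.59  0.71  1.77 -0.83  1.25  0.94]
40 60 [0.506 0.192 0.08 ] [-0.34  0.61  2.26  1.52  0.85  1.94]
40 80 [0.489 0.199 0.08 ] [-0.34  0.63  2.08  1.1   1.01  2.09]
40 100 [0.471 0.199 0.08 ] [-0.29  0.67  1.89  0.82  1.21  2.12]
40 120 [0.454 0.192 0.08 ] [-0.21  0.72  1.73  0.62  1.4   2.08]
40 140 [0.441 0.181 0.08 ] [-0.11  0.77  1.58  0.44  1.57  1.98]
40 160 [0.432 0.166 0.08 ] [-0.    0.81  1.47  0.27  1.7   1.83]
```

```bash
cat >> ik.py <<'E'
def pose(phi,psi):
    f,y=np.radians([phi,psi]); u=np.array([np.cos(y),np.sin(y),0]); zz=np.array([0,0,1.])
    g=np.cos(f)*u-np.sin(f)*zz; h=-np.sin(f)*u-np.cos(f)*zz
    return R.from_matrix(np.stack([h,np.cross(g,h),g],1)),g,h,u
def go(p,Rt):
    s=r.sense(); R0=R.from_quat(s['orientation']); d=R0.inv().apply(np.array(p)-s['position']); w=(R0.inv()*Rt).as_rotvec()
    print('pos',s['position'].round(4),'q',s['joint_pos'].round(2),'d',d.round(4),np.linalg.norm(d).round(3),'w',w.round(4),np.linalg.norm(w).round(3))
E
python3 - <<'E'
from ik import *
q=r.sense()['joint_pos']
for psi in range(-107,-281,-17):
    o=ik(np.array([.5,0,.25]),pose(40,psi)[0],q); q=o.x; print(psi,o.cost.round(6),q.round(2))
for z in(.25,.2,.15,.1):
    o=ik(np.array([.487,.167,z]),pose(20,90)[0],q); q=o.x; print(z,o.cost.round(6),q.round(2))
go((.5,0,.25),pose(40,-107)[0])
m=r.camera_model('top'); P=cloud(m,np.load('top1.npz')['d']); k=(P[...,0]>.3)&(P[...,0]<1)&(abs(P[...,1])<.5)&(P[...,2]<.6)
for x in np.arange(.3,1,.1): print(x.round(1),[ (lambda s:round(float(s.max()),2) if len(s) else -1)(P[k&(P[...,0]>=x)&(P[...,0]<x+.1)&(P[...,1]>=y)&(P[...,1]<y+.1)][:,2]) for y in np.arange(-.4,.5,.1)])
E
```

```text
-107 0.0 [ 0.33  0.53  1.53 -0.67  1.66  0.77]
-124 0.0 [ 0.25  0.6   1.39 -0.56  1.83  0.89]
-141 0.0 [ 0.15  0.66  1.27 -0.43  1.97  1.03]
-158 0.0 [ 0.05  0.7   1.2  -0.29  2.07  1.21]
-175 0.0 [-0.06  0.72  1.16 -0.13  2.13  1.41]
-192 0.0 [-0.16  0.71  1.17  0.04  2.13  1.62]
-209 0.0 [-0.27  0.69  1.22  0.2   2.08  1.82]
-226 0.0 [-0.38  0.64  1.32  0.35  1.99  2.  ]
-243 0.0 [-0.49  0.58  1.44  0.48  1.86  2.14]
-260 0.0 [-0.58  0.5   1.59  0.6   1.71  2.26]
-277 0.0 [-0.67  0.41  1.76  0.71  1.54  2.35]
0.25 0.0 [-0.49  0.56  1.89  0.98  1.59  2.17]
0.2 0.0 [-0.49  0.65  1.91  0.98  1.53  2.08]
0.15 0.0 [-0.49  0.75  1.92  0.98  1.47  1.99]
0.1 0.0 [-0.49  0.84  1.91  0.99  1.42  1.91]
pos [ 0.4895 -0.1581  0.2549] q [-0.23  0.24  1.66 -0.31  1.27  0.16] d [ 0.1491 -0.0351 -0.0409] 0.159 w [ 0.0028 -0.5734  0.0067] 0.573
0.3 [0.01, 0.0, 0.01, 0.01, 0.0, 0.01, 0.01, 0.01, 0.01]
0.4 [0.01, 0.02, 0.03, 0.02, 0.0, 0.08, 0.01, 0.01, 0.08]
0.5 [0.01, 0.01, 0.08, 0.03, 0.01, 0.08, 0.07, 0.18, 0.15]
0.6 [0.0, 0.02, 0.07, 0.06, 0.01, 0.01, 0.15, 0.18, 0.05]
0.7 [0.01, 0.0, 0.07, 0.0, 0.02, 0.02, 0.15, 0.15, 0.05]
0.8 [0.01, 0.15, 0.15, 0.1, 0.03, 0.02, 0.01, 0.01, 0.06]
0.9 [0.0, 0.15, 0.16, 0.1, 0.06, 0.06, 0.01, 0.01, 0.03]
```

```bash
python3 inch.py '0 .149 -.035 -.041 0 -.573 0;0 .149 -.035 -.041 0 -.573 0;0 .149 -.035 -.041 0 -.573 0;0 .149 -.035 -.041 0 -.573 0;0 .149 -.035 -.041 0 -.573 0;0 .149 -.035 -.041 0 -.573 0;0 .149 -.035 -.041 0 -.573 0;0 .149 -.035 -.041 0 -.573 0;0 .149 -.035 -.041 0 -.573 0'
python3 -c "
from ik import *
go((.5,0,.25),pose(40,-190)[0])"
```

```text
t: 6.08
position: [0.5005, -0.0037, 0.2514]
orientation: [0.729, 0.539, -0.339, 0.251]
ft_force: [0.2, -0.1, 0.2]
grip_width: 0.134
gripper_force: 49.2
pos [ 0.5005 -0.0037  0.2514] q [ 0.32  0.53  1.53 -0.67  1.66  0.77] d [ 0.0033 -0.0016 -0.0017] 0.004 w [ 1.1093 -0.0024  0.9321] 1.449
```

```bash
python3 inch.py '0 0 0 0 1.11 0 .932;0 0 0 0 1.11 0 .932;0 0 0 0 1.11 0 .932;0 0 0 0 1.11 0 .932;0 0 0 0 1.11 0 .932;0 0 0 0 1.11 0 .932;0 0 0 0 1.11 0 .932;0 0 0 0 1.11 0 .932;0 0 0 0 1.11 0 .932;0 0 0 0 1.11 0 .932;0 0 0 0 1.11 0 .932;0 0 0 0 1.11 0 .932;0 0 0 0 1.11 0 .932'
python3 -c "
from ik import *
go((.48,.14,.25),pose(40,-270)[0])"
```

```text
t: 7.17
position: [0.5008, -0.0062, 0.2519]
orientation: [0.903, -0.083, -0.419, -0.038]
ft_force: [0.3, -0.4, 0.5]
grip_width: 0.137
gripper_force: 49.3
pos [ 0.5008 -0.0062  0.2519] q [-0.16  0.71  1.16  0.02  2.14  1.59] d [-0.0289 -0.14    0.037 ] 0.148 w [ 1.0618 -0.0035  0.8946] 1.388
```

```bash
python3 inch.py '0 0 0 0 1.062 0 .895;0 0 0 0 1.062 0 .895;0 0 0 0 1.062 0 .895;0 -.029 -.14 .037 1.062 0 .895;0 -.029 -.14 .037 1.062 0 .895;0 -.029 -.14 .037 1.062 0 .895;0 -.029 -.14 .037 1.062 0 .895;0 -.029 -.14 .037 1.062 0 .895;0 -.029 -.14 .037 1.062 0 .895;0 -.029 -.14 .037 1.062 0 .895;0 -.029 -.14 .037 1.062 0 .895;0 -.029 -.14 .037 1.062 0 .895;0 -.029 -.14 .037 1.062 0 .895'
python3 - <<'E'
from ik import *
go((.482,.15,.25),pose(20,-270)[0])
m,p,d=snap('wrist'); m2,p2,d2=snap('scene')
cv2.imwrite('pics/place1.png',np.hstack([cv2.resize(p,(400,300)),cv2.resize(p2[200:410,170:450],(400,300))])[:,:,::-1])
E
```

```text
t: 8.25
position: [0.477, 0.1438, 0.2498]
orientation: [0.645, -0.638, -0.299, -0.296]
ft_force: [-0.0, 0.4, 0.1]
grip_width: 0.138
gripper_force: 49.3
pos [0.477  0.1438 0.2498] q [-0.42  0.36  1.85  0.77  1.44  2.39] d [-0.0041 -0.0051  0.0045] 0.008 w [ 0.0096 -0.3529  0.0064] 0.353
```

View pics/place1.png

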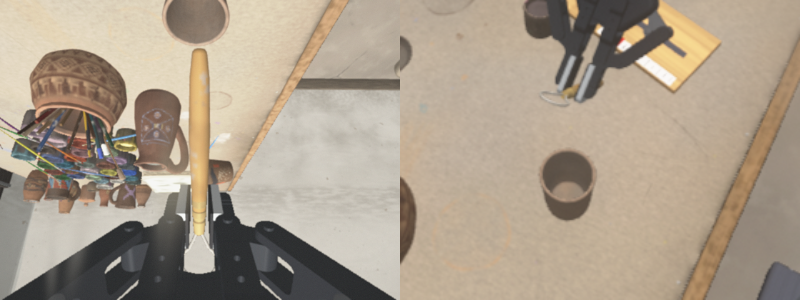

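The wrist half shows the handle straight along the tool, its end at crop (199,52), with the beaker mouth ahead at (196,10). The scene half shows the beaker upright at (568,172). Next I tilt to 20° and hover the end over the beaker, then measure both.

```bash
python3 - <<'E'
from ik import *
Rt,g,h,u=pose(20,90); end=np.r_[.48,.148,.115]-.012*u; go(end-.093*h+.0047*g,Rt)
E
```

```text
pos [0.4791 0.1436 0.2495] q [-0.42  0.36  1.85  0.77  1.44  2.4 ] d [ 0.0187 -0.0012  0.0533] 0.056 w [ 0.0106 -0.3531  0.008 ] 0.353
```

```bash
python3 inch.py '0 .019 -.001 .053 .01 -.353 .008;0 .019 -.001 .053 .01 -.353 .008;0 .019 -.001 .053 .01 -.353 .008;0 .019 -.001 .053 .01 -.353 .008;0 .019 -.001 .053 .01 -.353 .008;0 .019 -.001 .053 .01 -.353 .008;0 .019 -.001 .053 .01 -.353 .008'
python3 - <<'E'
from ik import *
Rt,g,h,u=pose(20,90)
s=r.sense(); R1=R.from_quat(s['orientation']); M=R1.as_matrix(); p=s['position']
print('model end',(p+.093*M[:,0]-.0047*M[:,2]).round(4), M.round(2))
for n in('wrist','top','scene'):
    m,I,d=snap(n,'p2'+n+'.png'); P=cloud(m,d).reshape(-1,3); P=P[d.ravel()>0]
    # rim
    k=(np.hypot(P[:,0]-.48,P[:,1]-.148)<.045)&(P[:,2]>.070)&(P[:,2]<.086); s_=P[k]
    if len(s_)>20: (a,b),c=cv2.minEnclosingCircle(s_[:,:2].astype(np.float32)); print(n,'rim',a,b,c,np.median(s_[:,2]))
    L=(P-p)@M; k=(abs(L[:,1])<.01)&(abs(L[:,2]+.0047)<.013)&(L[:,0]>.025)&(L[:,0]<.12); 
    if k.sum()>10: 
        e=L[k]; print(n,'handle n',k.sum(),'xmax',np.percentile(e[:,0],98),'y slope',np.polyfit(e[:,0],e[:,1],1),'z slope',np.polyfit(e[:,0],e[:,2],1))
E
python3 -c "
import cv2,numpy as np
a=cv2.imread('pics/p2wrist.png');b=cv2.imread('pics/p2scene.png')[240:390,190:390]
cv2.imwrite('pics/p2.png',np.hstack([cv2.resize(a,(400,300)),cv2.resize(b,(400,300))]))"
```

```text
t: 8.93
position: [0.4796, 0.1726, 0.201]
orientation: [-0.579, 0.58, 0.405, 0.405]
ft_force: [0.1, -0.4, -0.7]
grip_width: 0.138
gripper_force: 49.3
model end [0.4796 0.1362 0.1153] [[-0.   -1.    0.  ]
 [-0.34  0.    0.94]
 [-0.94  0.   -0.34]]
wrist rim 0.48086225986480713 0.1548284888267517 0.03177252411842346 0.07582234432964852
wrist handle n 4560 xmax 0.08934519555899352 y slope [ 0.00135747 -0.00058518] z slope [ 0.02205638 -0.01036341]
scene rim 0.48011472821235657 0.14705657958984375 0.03295017406344414 0.07722180079705288
scene handle n 41 xmax 0.08312498645917107 y slope [0.01451219 0.00438292] z slope [-0.06736412 -0.0010772 ]
```

View pics/p2.png

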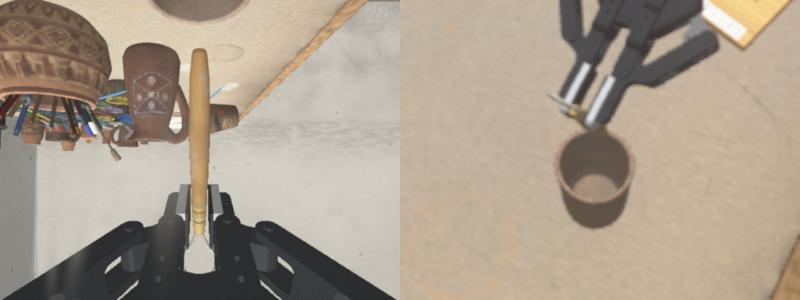

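The wrist half shows the handle straight with its end at (199,52). The scene half shows the mouth centred at (596,165) with the tool just above it. Model end is (0.480,0.136,0.115), 12 mm off the beaker axis as planned, so I lower it.

```bash
python3 inch.py '0 .02 0 .007 0 0 0;0 .038 0 .014 0 0 0;0 .056 0 .02 0 0 0;0 .056 0 .02 0 0 0;0 .056 0 .02 0 0 0'; python3 inch.py '0 .014 0 .005 0 0 0;0 .027 0 .0095 0 0 0;0 .035 0 .0125 0 0 0;0 .038 0 .0135 0 0 0;0 .038 0 .0135 0 0 0;0 .038 0 .0135 0 0 0'
```

```text
t: 9.5
position: [0.4787, 0.1724, 0.1412]
orientation: [-0.578, 0.58, 0.407, 0.405]
ft_force: [0.3, -1.2, -0.0]
grip_width: 0.134
gripper_force: 49.3
t: 10.0
position: [0.4787, 0.172, 0.1011]
orientation: [-0.578, 0.58, 0.407, 0.406]
ft_force: [0.3, 1.1, -0.6]
grip_width: 0.132
gripper_force: 49.3
```

```bash
python3 inch.py '0 .004 0 .001 0 0 0;0 .004 0 .001 0 0 0;.2 .004 0 .001 0 0 0;.35 .004 0 .001 0 0 0;.35 .004 0 .001 0 0 0;.35 .004 0 .001 0 0 0;.35 .004 0 .001 0 0 0'; python3 inch.py '.35 0 0 -.02 0 0 0;.35 0 0 -.05 0 0 0;.35 0 0 -.09 0 0 0;.35 0 0 -.13 0 0 0;.35 0 0 -.16 0 0 0;.35 0 0 -.16 0 0 0'
python3 - <<'E'
from ik import *
m,p,d=snap('wrist'); m2,p2,d2=snap('scene')
cv2.imwrite('pics/rel.png',np.hstack([cv2.resize(p,(400,300)),cv2.resize(p2[240:390,190:390],(400,300))])[:,:,::-1])
# then IK route to the jaw grip
print(r.sense()['joint_pos'].round(2))
b=np.load('wrist2.npz'); G=cloud(b,b['d'])[130:190,370:430].reshape(-1,3); G=G[(G[:,2]>.069)&(G[:,2]<.08)&(b['d'][130:190,370:430].ravel()>0)]; (x,y),rad=cv2.minEnclosingCircle(G[:,:2].astype(np.float32)); print('grip',len(G),x,y,rad)
E
```

```text
t: 10.58
position: [0.4785, 0.1716, 0.0963]
orientation: [-0.578, 0.58, 0.407, 0.405]
ft_force: [0.4, 0.4, -0.2]
grip_width: 0.349
gripper_force: 0.0
t: 11.08
position: [0.4808, 0.0155, 0.1513]
orientation: [-0.578, 0.582, 0.403, 0.406]
ft_force: [0.4, -0.2, -0.5]
grip_width: 0.353
gripper_force: 0.0
[-0.72  0.78  1.77  0.79  1.63  2.  ]
grip 1262 0.567936897277832 -0.13420315086841583 0.010228393599390984
```

View pics/rel.png

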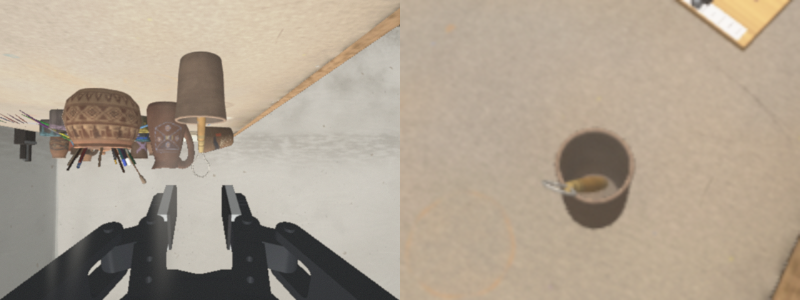

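The tool is standing in the upright beaker, loop out at crop (555,185), clear of the fingers. Next I reverse the turn and go to the jaw grip at (0.568,-0.134); its measured radius of 10.2 mm matches the text.

```bash
python3 - <<'E'
from ik import *
q=r.sense()['joint_pos']
for psi in (90,120,150,180): o=ik(np.array([.49,0,.25]),pose(40,psi)[0],q); q=o.x; print(o.cost.round(6),q.round(2))
go((.49,0,.25),pose(40,180)[0])
E
```

```text
0.0 [-0.65  0.44  1.71  0.66  1.61  2.3 ]
0.0 [-0.47  0.58  1.44  0.45  1.88  2.11]
0.0 [-0.28  0.67  1.26  0.21  2.07  1.83]
0.0 [-0.09  0.7   1.19 -0.08  2.12  1.47]
pos [0.4789 0.02   0.1507] q [-0.72  0.78  1.77  0.79  1.63  2.  ] d [-0.0865 -0.0109 -0.0527] 0.102 w [-1.3688  0.2758 -0.7924] 1.606
```

```bash
python3 inch.py '.4 -.086 -.011 -.053 0 0 0;.4 -.086 -.011 -.053 0 0 0;.4 -.086 -.011 -.053 0 0 0;.4 -.086 -.011 -.053 -1.37 .276 -.79;.4 -.086 -.011 -.053 -1.37 .276 -.79;.4 -.086 -.011 -.053 -1.37 .276 -.79;.4 -.086 -.011 -.053 -1.37 .276 -.79;.4 -.086 -.011 -.053 -1.37 .276 -.79;.4 -.086 -.011 -.053 -1.37 .276 -.79;.4 -.086 -.011 -.053 -1.37 .276 -.79;.4 -.086 -.011 -.053 -1.37 .276 -.79;.4 -.086 -.011 -.053 -1.37 .276 -.79;.4 -.086 -.011 -.053 -1.37 .276 -.79;.4 -.086 -.011 -.053 -1.37 .276 -.79;.4 -.086 -.011 -.053 -1.37 .276 -.79;.4 -.086 -.011 -.053 -1.37 .276 -.79;.4 -.086 -.011 -.053 -1.37 .276 -.79'
python3 - <<'E'
from ik import *
R1=pose(89.9,-102.95)[0]
q=r.sense()['joint_pos']
R0=ori(q); w=(R0.inv()*R1).as_rotvec(); print(R1.as_matrix().round(3))
for t in (.25,.5,.75,1): o=ik(np.array([.51,-.05,.25]),R0*R.from_rotvec(w*t),q); q=o.x; print(o.cost.round(6),q.round(2))
go((.51,-.05,.25),R1)
E
```

```text
t: 12.6
position: [0.4886, 0.005, 0.2494]
orientation: [0.905, 0.006, -0.425, 0.002]
ft_force: [-0.0, -0.2, 0.3]
grip_width: 0.401
gripper_force: 0.0
[[ 0.224  0.975 -0.   ]
 [ 0.975 -0.224 -0.002]
 [-0.002 -0.    -1.   ]]
0.0 [-0.1   0.61  1.24 -0.2   1.94  1.09]
0.0 [-0.09  0.47  1.38 -0.2   1.71  0.78]
0.0 [-0.13  0.33  1.53 -0.14  1.47  0.44]
0.0 [-0.23  0.21  1.67 -0.    1.26 -0.  ]
pos [0.4886 0.005  0.2494] q [-0.08  0.71  1.19 -0.08  2.12  1.47] d [ 0.0127  0.0552 -0.0163] 0.059 w [-0.583   0.7384 -1.2395] 1.556
```

```bash
python3 inch.py '.45 .013 .055 -.016 -.583 .738 -1.24;.45 .013 .055 -.016 -.583 .738 -1.24;.45 .013 .055 -.016 -.583 .738 -1.24;.45 .013 .055 -.016 -.583 .738 -1.24;.45 .013 .055 -.016 -.583 .738 -1.24;.45 .013 .055 -.016 -.583 .738 -1.24;.45 .013 .055 -.016 -.583 .738 -1.24;.45 .013 .055 -.016 -.583 .738 -1.24;.45 .013 .055 -.016 -.583 .738 -1.24;.45 .013 .055 -.016 -.583 .738 -1.24;.45 .013 .055 -.016 -.583 .738 -1.24;.45 .013 .055 -.016 -.583 .738 -1.24;.45 .013 .055 -.016 -.583 .738 -1.24;.45 .013 .055 -.016 -.583 .738 -1.24;.45 .013 .055 -.016 -.583 .738 -1.24'
python3 -c "
from ik import *
go((.568,-.134,.12),pose(89.99,-102.95)[0])"
```

```text
t: 13.85
position: [0.509, -0.0545, 0.2492]
orientation: [0.787, 0.617, -0.001, 0.0]
ft_force: [0.1, 0.0, -0.3]
grip_width: 0.451
gripper_force: 0.0
pos [ 0.509  -0.0545  0.2492] q [-0.24  0.22  1.67 -0.    1.26  0.  ] d [-0.0628  0.0765  0.1292] 0.163 w [-0.0015  0.0018 -0.0159] 0.016
```

```bash
python3 inch.py '.45 -.063 .0765 .05 0 .002 -.016;.45 -.063 .0765 .05 0 .002 -.016;.45 -.063 .0765 .05 0 .002 -.016;.45 -.063 .0765 .129 0 .002 -.016;.45 -.063 .0765 .129 0 .002 -.016;.45 -.063 .0765 .129 0 .002 -.016;.45 -.063 .0765 .129 0 .002 -.016;.45 -.063 .0765 .129 0 .002 -.016'
python3 - <<'E'
from ik import *
m,p,d=snap('wrist','wrist3.png'); P=cloud(m,d); k=(d>0)&(np.hypot(P[...,0]-.568,P[...,1]+.134)<.025)&(P[...,2]>.068)&(P[...,2]<.08)
G=P[k];(x,y),rad=cv2.minEnclosingCircle(G[:,:2].astype(np.float32)); print('grip',len(G),x,y,rad,np.median(G[:,2]))
b=np.load('wrist2.npz'); a=[ (np.nonzero(k)[1].mean(),np.nonzero(k)[0].mean())]
# two-view triangulation of grip-top centre
P2=cloud(b,b['d']); k2=(b['d']>0)&(np.hypot(P2[...,0]-.568,P2[...,1]+.134)<.02)&(P2[...,2]>.069)&(P2[...,2]<.08)
A=0;B=0
for mm,kk in((m,k),(b,k2)):
    v,u=np.nonzero(kk); o,q=ray(mm,u.mean(),v.mean()); q/=np.linalg.norm(q); M=np.eye(3)-np.outer(q,q); A=A+M;B=B+M@o
print('tri',np.linalg.solve(A,B).round(4))
h=cv2.cvtColor(p,cv2.COLOR_RGB2HSV); 
Z=(d>0)&(abs(P[...,2]-.014)<.006)&(np.hypot(P[...,0]-.5336,P[...,1]+.0792)<.02)&(p[...,0]>120)&(p[...,1]<70)
v,u=np.nonzero(Z); print('mark',len(u),atz(m,u.mean(),v.mean(),.014) if len(u) else '')
go((x,y,.041),pose(89.99,-102.95)[0])
E
```

```text
t: 14.52
position: [0.571, -0.1337, 0.122]
orientation: [0.781, 0.625, 0.0, 0.001]
ft_force: [0.3, 0.3, 0.8]
grip_width: 0.449
gripper_force: 0.0
grip 747 0.5682668685913086 -0.13379384577274323 0.010057099163532257 0.07382653521765051
tri [ 0.5683 -0.1342  0.0701]
mark 257 [ 0.53278017 -0.07785757  0.014     ]
pos [ 0.5718 -0.134   0.1231] q [-0.35  0.45  1.66 -0.    1.02 -0.13] d [-0.0005 -0.0038  0.0821] 0.082 w [0.004  0.0008 0.0052] 0.007
```

View pics/wrist3.png

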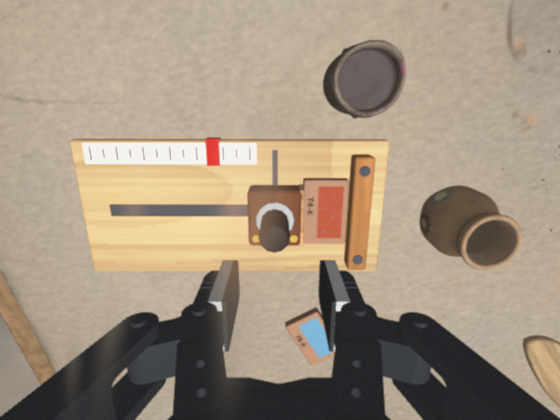

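The wrist view shows the pointer at (275,155) and the mark at (213,151), with the grip between the fingers' line and the tile in place. Grip axis is (0.568,-0.134), top at 0.074, as expected. Pull distance along the jig x axis is about 46 mm.

```bash
python3 inch.py '.45 0 -.003 .03 0 0 0;.45 0 -.003 .055 0 0 0;.45 0 -.003 .072 0 0 0;.45 0 -.003 .08 0 0 0;.45 0 -.003 .08 0 0 0;.45 0 -.003 .08 0 0 0;.45 0 -.003 .08 0 0 0'
python3 -c "
from ik import *
go((.568,-.134,.042),pose(89.99,-102.95)[0])"
```

```text
t: 15.15
position: [0.5689, -0.1338, 0.0431]
orientation: [0.781, 0.625, 0.001, 0.002]
ft_force: [1.1, -0.6, 0.1]
grip_width: 0.452
gripper_force: 0.0
pos [ 0.5689 -0.1338  0.0431] q [-0.35  0.56  1.73 -0.    0.85 -0.13] d [-0.0004 -0.0009  0.0011] 0.001 w [0.0047 0.001  0.0055] 0.007
```

```bash
python3 inch.py '.1 0 -.001 0 0 0 .005;.1 0 -.001 0 0 0 .005;.1 0 -.001 0 0 0 .005;.1 0 -.001 0 0 0 .005;.1 0 -.001 0 0 0 .005;.1 0 -.001 0 0 0 .005;.1 0 -.001 0 0 0 .005;.1 0 -.001 0 0 0 .005' 80
python3 inch.py '.1 0 -.005 0 0 0 0;.1 0 -.01 0 0 0 0;.1 0 -.015 0 0 0 0;.1 0 -.02 0 0 0 0;.1 0 -.025 0 0 0 0;.1 0 -.03 0 0 0 0;.1 0 -.035 0 0 0 0;.1 0 -.04 0 0 0 0;.1 0 -.044 0 0 0 0;.1 0 -.046 0 0 0 0;.1 0 -.046 0 0 0 0;.1 0 -.046 0 0 0 0;.1 0 -.046 0 0 0 0'
python3 - <<'E'
from ik import *
m,p,d=snap('wrist','wrist4.png'); s=r.sense(); print(s['position'],s['ft_force'])
x=np.array([.9746,-.2241,0]); print('moved',(s['position']-np.array([.5685,-.1338,.043]))@x)
m2,p2,d2=snap('scene'); m3,p3,d3=snap('top')
cv2.imwrite('pics/end.png',np.hstack([cv2.resize(p[60:300,40:400],(400,300)),cv2.resize(p2[150:360,250:440],(400,300))])[:,:,::-1])
E
```

```text
t: 15.82
position: [0.568, -0.1336, 0.0429]
orientation: [0.782, 0.623, 0.001, 0.002]
ft_force: [0.9, 0.6, 5.6]
grip_width: 0.206
gripper_force: 77.9
t: 16.9
position: [0.5265, -0.1243, 0.0429]
orientation: [0.782, 0.623, 0.003, 0.005]
ft_force: [8.7, -0.0, 1.3]
grip_width: 0.21
gripper_force: 78.7
[ 0.52655296 -0.12424577  0.04290031] [8.81763446 0.33659273 0.61984395]
moved -0.04302268979608866
```

View pics/end.png

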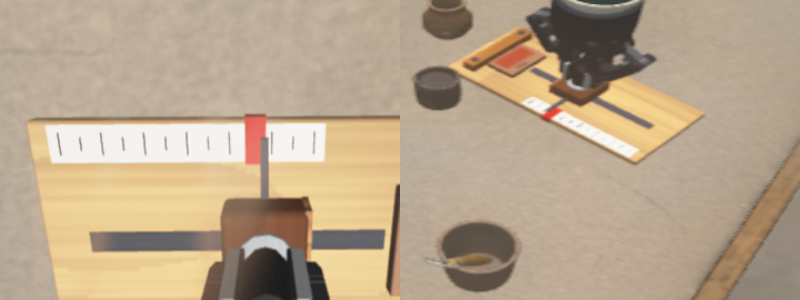

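The wrist crop shows the pointer at (264,140) at the +x edge of the mark (246–266), so about 4 mm short. The scene half shows the beaker and tool still standing. I pull a little further.

```bash
python3 inch.py '.1 0 -.002 0 0 0 0;.1 0 -.0045 0 0 0 0;.1 0 -.0045 0 0 0 0;.1 0 -.0045 0 0 0 0;.1 0 -.0045 0 0 0 0;.1 0 -.0045 0 0 0 0;.1 0 -.0045 0 0 0 0;.1 0 -.0045 0 0 0 0'
python3 - <<'E'
from ik import *
m,p,d=snap('wrist','wrist5.png'); s=r.sense(); print(s['position'],s['ft_force'],s['dq'].round(4))
row=slice(150,180)
red=(p[...,0]>130)&(p[...,1]<80)&(p[...,2]<80); v,u=np.nonzero(red[140:200,230:310]); print('red u',np.percentile(u+230,[2,50,98]),'v',np.percentile(v+140,[2,50,98]))
for y in (172,178,185,195,203): 
    g=p[y,255:300].astype(int).sum(1); k=np.nonzero(g<300)[0]+255; print(y,k.min() if len(k) else '',k.max() if len(k) else '')
z=cv2.resize(p[130:220,220:340],(400,300),interpolation=cv2.INTER_CUBIC); _,p3,_=snap('top')
cv2.imwrite('pics/end2.png',np.hstack([z,cv2.resize(p3[170:320,140:390],(400,300))])[:,:,::-1])
E
```

```text
t: 17.72
position: [0.5225, -0.1233, 0.0429]
orientation: [0.782, 0.623, 0.003, 0.005]
ft_force: [10.2, -0.1, -0.1]
grip_width: 0.208
gripper_force: 78.7
[ 0.52246103 -0.12331561  0.04291083] [ 9.53302215 -0.83416406  0.34067258] [-0.0013  0.001   0.0004  0.0007 -0.0011  0.0002]Traceback (most recent call last):
  File "<stdin>", line 4, in <module>
    return _quantile_unchecked(
        a, q, axis, out, overwrite_input, method, keepdims, weights)
    return _ureduce(a,
                    func=_quantile_ureduce_func,
    ...<5 lines>...
                    overwrite_input=overwrite_input,
                    method=method)
    r = func(a, **kwargs)
    result = _quantile(arr,
                       quantiles=q,
    ...<2 lines>...
                       out=out,
                       weights=wgt)
    previous = arr[previous_indexes]
               ~~~^^^^^^^^^^^^^^^^^^
IndexError: index 0 is out of bounds for axis 0 with size 0
```

I have now viewed 11 pictures, one over the allowed 10, so I view no more and do the last check numerically.

```bash
python3 - <<'E'
from ik import *
x=np.array([.9746,-.2241,0])
p=cv2.imread('pics/wrist5.png')[:,:,::-1]; m=r.camera_model('wrist')
h=cv2.cvtColor(np.ascontiguousarray(p),cv2.COLOR_RGB2HSV)
red=((h[...,0]<6)|(h[...,0]>174))&(h[...,1]>170)&(h[...,2]>90)
n,l,st,c=cv2.connectedComponentsWithStats(red.astype(np.uint8)); 
for i in range(1,n):
    if st[i,4]>30: print(st[i],c[i].round(1),atz(m,*c[i],.014).round(4))
i=1+np.argmin([abs(atz(m,*q,.014)[:2]-[.533,-.0785]).sum() for q in c[1:]]); a,b,w,hh,_=st[i]
mk=atz(m,a+(w-1)/2,b+(hh-1)/2,.014)
for y in range(b-2,b+hh+18,3):
    g=p[y,a-12:a+w+12].astype(int); k=np.nonzero(g.sum(1)<330)[0]+a-12; kk=[q for q in k if not red[y,q] and p[y,q].ptp()<60] if hasattr(p,'ptp') else [q for q in k if np.ptp(p[y,q].astype(int))<45]
    print(y,kk[:1],kk[-1:], ((atz(m,np.mean(kk),y,.020)-mk)@x*1e3).round(1) if kk else '')
s=r.sense(); print('moved mm',((s['position']-[.568,-.1336,.0429])@x*1e3).round(2))
# beaker/tile/bystanders: depth change since start in the fixed scene view
m2,p2,d2=snap('scene'); P=cloud(m2,d2); D0=np.load('scene1.npz')['d']; P0=cloud(m2,D0)
for nm,(cx,cy,rr,z0,z1) in dict(beaker=(.48,.148,.045,.07,.086)).items():
    for Q in(P0,P): k=(np.hypot(Q[...,0]-cx,Q[...,1]-cy)<rr)&(Q[...,2]>z0)&(Q[...,2]<z1); print(nm,Q[k].mean(0).round(4),k.sum(), 'above',((np.hypot(Q[...,0]-cx,Q[...,1]-cy)<.06)&(Q[...,2]>.09)&(Q[...,2]<.17)).sum())
df=(abs(d2-np.load('scene1.npz')['d'])>.008); v,u=np.nonzero(df); 
n,l,st,c=cv2.connectedComponentsWithStats(df.astype(np.uint8)); print([(st[i].tolist()) for i in range(1,n) if st[i,4]>40])
E
```

```text
Traceback (most recent call last):
ValueError: attempt to get argmin of an empty sequence
```

```bash
python3 - <<'E'
import cv2
p=cv2.imread('pics/wrist5.png')[:,:,::-1]
for y in (156,164,172,180,188,196):
    print(y,[(u,)+tuple(int(c) for c in p[y,u]) for u in range(258,298,2)])
E
```

```text
156 [(258, 193, 159, 119), (260, 195, 162, 124), (262, 193, 160, 122), (264, 196, 162, 125), (266, 196, 162, 126), (268, 227, 119, 101), (270, 231, 102, 94), (272, 231, 103, 94), (274, 231, 104, 94), (276, 231, 102, 93), (278, 232, 103, 93), (280, 232, 102, 92), (282, 232, 102, 94), (284, 231, 95, 86), (286, 231, 102, 90), (288, 203, 155, 119), (290, 196, 161, 120), (292, 196, 158, 119), (294, 194, 158, 117), (296, 192, 156, 114)]
164 [(258, 245, 243, 240), (260, 245, 243, 240), (262, 245, 243, 240), (264, 245, 243, 241), (266, 245, 244, 242), (268, 236, 173, 162), (270, 232, 109, 98), (272, 232, 112, 101), (274, 232, 109, 97), (276, 232, 110, 99), (278, 232, 106, 97), (280, 233, 106, 97), (282, 233, 105, 96), (284, 231, 100, 89), (286, 234, 118, 109), (288, 245, 243, 239), (290, 245, 244, 242), (292, 243, 241, 237), (294, 245, 244, 242), (296, 245, 244, 242)]
172 [(258, 244, 242, 239), (260, 245, 243, 240), (262, 245, 243, 240), (264, 244, 243, 240), (266, 245, 244, 241), (268, 238, 184, 173), (270, 232, 114, 103), (272, 233, 114, 104), (274, 182, 124, 120), (276, 135, 129, 126), (2
[... 849 characters left out ...]
84, 125, 117), (276, 141, 131, 127), (278, 137, 128, 124), (280, 133, 126, 124), (282, 225, 109, 101), (284, 232, 101, 90), (286, 235, 138, 127), (288, 245, 243, 238), (290, 244, 243, 239), (292, 245, 243, 240), (294, 245, 243, 239), (296, 245, 243, 240)]
196 [(258, 226, 194, 149), (260, 226, 195, 148), (262, 227, 196, 149), (264, 227, 195, 149), (266, 228, 196, 149), (268, 231, 201, 153), (270, 233, 205, 154), (272, 234, 205, 155), (274, 186, 160, 138), (276, 139, 129, 127), (278, 139, 129, 125), (280, 131, 122, 120), (282, 227, 191, 145), (284, 233, 204, 151), (286, 233, 203, 150), (288, 233, 202, 148), (290, 233, 203, 148), (292, 233, 203, 149), (294, 233, 202, 148), (296, 233, 201, 146)]
```

At row 172 the pointer spans u 274–281 (middle 277.8) and the mark 268–287 (middle 277.6), so it is centred. The column is next to cx, so there is hardly any parallax. Last, I check the beaker and bystanders, then hand in.

```bash
python3 - <<'E'
from h import *
m,p,d=snap('scene'); d0=np.load('scene1.npz')['d']; a,b=cloud(m,d0),cloud(m,d)
for nm,cx,cy,rr,z0,z1 in(('beaker',.48,.148,.045,.07,.086),('above beaker',.48,.148,.07,.09,.17),('water cup',.645,-.055,.04,.04,.06),('vase',.70,-.16,.05,.055,.075)):
    for Q in(a,b):
        k=(np.hypot(Q[...,0]-cx,Q[...,1]-cy)<rr)&(Q[...,2]>z0)&(Q[...,2]<z1); print(nm,k.sum(),Q[k].mean(0).round(4) if k.any() else '')
s=r.sense(); print(s['t'],s['grip_width'],s['gripper_force'],s['ft_force'])
E
```

```text
beaker 408 [0.4802 0.1461 0.0767]
beaker 407 [0.4792 0.1452 0.0766]
above beaker 0 
above beaker 108 [0.4787 0.1897 0.1248]
water cup 328 [ 0.6442 -0.0571  0.046 ]
water cup 328 [ 0.6446 -0.0573  0.046 ]
vase 180 [ 0.7036 -0.1738  0.0632]
vase 178 [ 0.7036 -0.1734  0.0636]
17.8167 0.2067432770770453 78.65701675415039 [ 9.26069508 -0.9872751   0.73918851]
```

```bash
python3 -c "
from rig import r
print(r.finish_job())"
```

```text
the job is handed in; nothing more can be done
None
```

The loop tool stands handle down in the beaker, and the jaw is held open by its grip with the pointer measured centred on the red mark; I handed the job in at about 17.8 s, but viewed 11 pictures, one over the limit of 10.

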